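# Index the funnel arm over the conical measure

### The job

The white funnel on the indexed swing arm stands over the small glass beaker; bring it over the small conical glass measure next to it. Hook a fingertip under the pull ring of the spring index pin, lift the pin out of its hole, swing the arm one hole towards the measure and let the pin drop fully home in that hole. Do not grip or force the ring, and leave all the glassware and everything else standing where it is.

Things in the scene. Friction and masses are not known exactly. Their poses are not given: they have to be found in the camera images.
- pull_ring (a point): upright rigid steel pull ring on top of the index pin: 5 mm round bar, opening 45 mm wide, 40 mm high, entered by a fingertip pointing forward and 35 to 60 degrees down. Point: centre of the opening, 207 mm above the bench; top bar's underside 20 mm above it, pin's 19 mm wide head 24 mm below. x: level through the ring, from the funnel's side to the pivot; y: level in the ring's plane; z up
- index_pin (a joint): height of the spring index pin, m: 0 = home in a hole, about 0.0085 = its round tip rides on the index plate between holes, 0.016 = top stop. Spring: 3.5 N down at 0, plus 0.25 N per mm; lift 10 to 14 mm to swing. The ring only rises with the pin and goes round with the arm. Lowered over a hole it drops home by itself (7 mm pin, 9.4 mm hole)
- swing_arm (a joint): angle of the arm about the upright pivot, rad, counter-clockwise from above (growing: ring and funnel go to the right, seen when looking at the post over the funnel). Five index holes at -0.76, -0.38, 0, 0.38, 0.76; starts in the hole at 0. With the pin up it turns easily (0.6 N at the ring) and stays where it is left; a seated pin has 0.013 rad play either way
- pivot (a point): point on the upright pivot axis, 136 mm above the bench, level with the top of the metal index plate; ring and pin run 90 mm from this axis, the funnel 165 mm. x: level, from the middle hole to the axis; z up. The grey arm's top lies 148 mm, the pin's 23 mm wide sleeve on it 175 mm above the bench
- funnel_tip (a point): lower end of the white funnel's stem, 93 mm above the bench, at the outer end of the arm, 165 mm from the pivot axis; the funnel is fixed to the arm, its rim is 59 mm wide and 164 mm above the bench
- measure: small conical glass measure on a foot, 43 mm wide at the mouth, 76 mm high, loose, on the stand's fan-shaped grey base (10 mm thick) at the station of the hole at 0.38 or of the hole at -0.38; origin at the centre of its underside
- beaker: small glass beaker, 53 mm wide, 60 mm high, loose, on the base under the funnel at its start (middle station); origin at the centre of its underside
- cup: white plastic cup, 47 mm wide, 46 mm high, loose, on the base at the other station next to the beaker; origin at the centre of its underside
- vial: small white capped bottle, 35 mm wide, 66 mm high, loose, on one of the outermost stations of the base; bystander; origin at the centre of its underside
- weighing_bottle: small lidded glass weighing bottle, 36 mm wide, 52 mm high, loose, on the other outermost station; bystander; origin at the centre of its underside
- wash_bottle: grey plastic wash bottle, 63 mm wide, 165 mm high, loose, on the bench beside the pivot post; bystander; origin at the centre of its underside
- reagent_jar: round white jar with dark cap, 64 mm wide, 125 mm high, loose, on the bench beside the pivot post, on the other side; bystander; origin at the centre of its underside
- cork: cork stopper, 26 mm wide and high, loose, on the bench beside the base; bystander; origin at the centre of its underside
- rubber_bulb: dark red rubber bulb with a short neck, 51 mm wide, 72 mm high, loose, on the bench beside the base; bystander; origin at the centre of its underside

How it is judged:
On the way, in this order (a step that is already met when the one before it is completed fails the run):
1. the index pin is lifted clear of the middle hole by a finger on its ring, the arm still at that hole (value of joint index_pin above 0.008 m and contact force between the fingers and index_pin above 1 N and value of joint swing_arm between -0.15 and 0.15 rad), for 0.05 s.
2. with the pin up, the arm is swung past half-way to the measure's hole (value of joint index_pin above 0.005 m and horizontal distance between funnel_tip and measure below 0.032 m), for 0.05 s.
At the end, for the whole second after the job is handed in: the funnel's stem is within 12 mm (level distance) of the measure's centre, the pin is home in that hole to within 2 mm, the arm is at rest, the ring is free, and every loose thing stands within 10 mm of where it was, the vessels upright (horizontal distance between funnel_tip and measure below 0.012 m and value of joint index_pin below 0.002 m and velocity of joint swing_arm between -0.05 and 0.05 rad/s and distance of each of measure, beaker, cup, vial, weighing_bottle, wash_bottle, reagent_jar, cork, rubber_bulb from where it was at the start of the episode below 0.01 m and angle between each of measure, beaker, cup's own z axis and vertical below 0.1 rad); the robot touches nothing.
It fails at once if a vessel or a bystander is moved by more than 10 mm (distance of any of measure, beaker, cup, vial, weighing_bottle, wash_bottle, reagent_jar, cork, rubber_bulb from where it was at the start of the episode above 0.01 m).
It fails at once if the ring is gripped or forced: more than 35 N between the fingers and the pin with its ring (contact force between the fingers and index_pin above 35 N).
It also fails if it takes over 48 s, if anything falls off the work surface, if the arm or the gripper's body presses on something with over 40 N, if the wrist force passes 120 N, or if a joint passes its speed limit or range.

### The arm

A 6-joint arm with a two-finger parallel gripper is mounted at the origin on the work surface; the furniture and walls round the work are solid. World frame = base frame: x ahead of the robot, y to its left, z up, the work surface at z = 0. Lengths are in m, angles in rad, forces in N, time in s.
With the tool pointing down it reaches from about 0.25 to 0.725 m from the base axis. Payload 9.7 kg.
Tool frame: the origin (TCP) lies midway between the tips of the shut fingers; the grasp point (between the pads) lies 19 mm behind it; y points along the fingers, x is the direction in which the jaws open and shut, and the axes are right-handed (so a half turn about y gives the same grasp; the last joint's range is limited). The gripper opens to 85 mm and grips with 20 to 120 N. Pads are 22 mm wide; open, the fingers measure 114 mm over their backs; the gripper's body (76 mm by 85 mm) begins 54 mm behind the grasp point. The pads swing forward as they close: fully open they stand 13 mm farther back than shut.
Start: joints at [1.343, 0.087, 0.176, 1.66, 0, 1.571], TCP at [0.124, 0.536, 0.231] pointing down, gripper open.
Joint ranges: [-3.13, 3.13], [-0.85, 1.81], [-1.15, 1.24], [-2.2, 2.28], [-1.44, 1.52], [-3.14, 3.14]. Speed limits (rad/s): [2.22, 2.22, 2.57, 3.14, 3.14, 3.14].

### API

Orientations are given as a 3x3 rotation matrix whose columns are the frame's x, y, z axes.
In Python, from bench import readout, viewer, job gives the robot as it stands. The module is installed in compiled form; this text tells all that it offers.
- The arm moves only by the shell command python3 -m pendant 'ROWS' [OPENING] [FORCE]. ROWS is JSON, a list of rows, each a list of 2 entries, a list of its own where there are three numbers: the shift along the tool's x, y, z in mm, then the turn, a rotation vector about the tool's x, y, z in degrees. A call has 1 to 5 rows; each row is the pose to reach, as a shift and turn from the pose measured when the call began, along the tool's axes at that moment; what a row does not reach only later rows make up. A row lasts 1/8 s, in which the tool goes at most 62.5 mm and 10.7 degrees, less where a joint would pass 70% of its speed; a pose out of reach is approached as far as the arm can. A call with a gripper value outside its range is refused whole. OPENING is the finger opening in mm, from 0 to 85.4, set as the call begins (- or left out, the last holds). The fingers move at their own pace and stop on an object; FORCE is the grip in N (left out, the last holds). Time passes only in rows, so rows that repeat a pose let the fingers close. It gives the time, the measured TCP pose, the force and the opening at its end, in the units of the state.
- readout.get_state(): the state, without advancing time (a new reading comes with each control period).
- viewer.camera(name): name is "scene" or "top" or "wrist"; returns a dict with "pixels" (384x512x3 uint8, red, green, blue), "z_map" (384x512 float32, m along the optical axis (not along the pixel's ray), 0 where there is no reading), "fx", "fy", "cx", "cy" (pixels), "position" and "rotation" of the camera in the world. Camera axes: x right, y down, z forward; pixel columns grow to the right and rows downward; lengths in m; the calibration is good to about 2 mm. A picture is of the moment at which its call begins.
- job.sign_off(): hands the job in, once; it reports no verdict.
Trained networks look in a picture, given as the dict that the camera call returned (one of the last four; its "shot" number tells which), for a name from the list of things; names that differ only in an ending like _2 or _b are one class to them, and where a whole thing is asked for, a point or a joint stands for the part that bears it (a point fixed in the world has none). Each returns a list of dicts, best first, with "conf" (0 to 1); they miss things now and then, are a little off and sometimes report something else, mostly with a low value. They report only what shows in the picture. A call takes as long as a camera call.
- viewer.look_for(picture, label): "box" ([left, top, right, bottom] in pixels, round what is visible of it).
- viewer.pinpoint(picture, label): "point" ([column, row] in pixels: a listed point, or the origin of a listed thing).
The state is a dict: "time": time; "joint_pos": joint angles; "qvel": joint speeds; "joint_torque": joint torques, N m; "position": TCP position; "eef_rot": TCP orientation; "ft_force": force on the tool from outside, world axes, zero at the start; "moment": the same for the moment, N m; "finger_gap": finger opening in m.
Only numpy, scipy, OpenCV 4.12 (cv2) and the standard library are available. Lean on these libraries where they do the work, as an engineer would, in place of code of your own. Each camera call takes 0.05 s, during which the arm holds its last target. There are 200 camera calls.

## Working session

There is one attempt and no reset: what is moved stays moved. The work goes in short steps, Python scripts to look and compute and a shell command to move; the robot and the scene stay as the last step left them, time stands still between calls to the robot, and variables do not carry over. Pictures are saved under pics/ and viewed, about 8 in all and at most 12, crops included, and the job is handed in when it is done.

```bash
mkdir -p pics
cat > h.py <<'E'
import numpy as np, cv2
from bench import readout, viewer, job
def px2w(c,u,v,z=None,d=None):
    """world point of pixel: at depth d, or on the plane of height z"""
    r=np.array([(u-c["cx"])/c["fx"],(v-c["cy"])/c["fy"],1.]); R=np.array(c["rotation"]); p=np.array(c["position"])
    w=R@r
    return p+w*(d if d is not None else (z-p[2])/w[2])
def w2px(c,P):
    q=np.array(c["rotation"]).T@(np.array(P)-c["position"]); return c["fx"]*q[0]/q[2]+c["cx"],c["fy"]*q[1]/q[2]+c["cy"]
def save(c,n): cv2.imwrite(f"pics/{n}.png",c["pixels"][:,:,::-1])
E
python3 - <<'E'
from h import *
np.set_printoptions(precision=4,suppress=True)
H=dict(pull_ring=.207,pivot=.136,funnel_tip=.093,measure=.01,beaker=.01,cup=.01,vial=.01,weighing_bottle=.01,wash_bottle=0,reagent_jar=0,cork=0,rubber_bulb=0)
ims=[]
for n in("scene","top"):
    c=viewer.camera(n); save(c,n+"0"); ims.append(c["pixels"])
    print(n,np.array(c["position"]),np.array(c["rotation"])[:,2])
    for k,z in H.items():
        for r in viewer.pinpoint(c,k)[:1]:
            print(k,round(r["conf"],2),np.round(r["point"]),px2w(c,*r["point"],z=z))
s=readout.get_state();print(s["position"],s["eef_rot"],s["time"])
E
```

```text
scene [0.1523 0.3998 0.8177] [ 0.4285 -0.4483 -0.7845]
pull_ring 0.48 [271. 161.] [ 0.518 -0.021  0.207]
pivot 0.91 [246. 160.] [ 0.6032 -0.0336  0.136 ]
funnel_tip 0.6 [293. 218.] [ 0.4418 -0.0122  0.093 ]
measure 0.68 [266. 248.] [0.4679 0.0435 0.01  ]
cup 0.67 [306. 224.] [ 0.4441 -0.0682  0.01  ]
vial 0.77 [236. 252.] [0.5074 0.0968 0.01  ]
weighing_bottle 0.46 [313. 199.] [ 0.4787 -0.136   0.01  ]
wash_bottle 0.72 [212. 228.] [0.5997 0.0883 0.    ]
reagent_jar 0.87 [291. 180.] [ 0.5611 -0.1504  0.    ]
cork 0.71 [209. 253.] [0.5548 0.1382 0.    ]
rubber_bulb 0.74 [324. 179.] [ 0.5014 -0.2136  0.    ]
top [0.3331 0.0255 1.3946] [ 0.1591  0.0012 -0.9873]
pull_ring 0.54 [264. 186.] [ 0.5183 -0.0115  0.207 ]
pivot 0.82 [270. 153.] [ 0.6152 -0.0263  0.136 ]
funnel_tip 0.83 [258. 222.] [0.4387 0.0017 0.093 ]
measure 0.56 [242. 215.] [0.4642 0.0442 0.01  ]
beaker 0.42 [262. 225.] [ 0.4375 -0.0108  0.01  ]
cup 0.62 [282. 223.] [ 0.4435 -0.067   0.01  ]
vial 0.53 [222. 199.] [0.5086 0.1032 0.01  ]
weighing_bottle 0.41 [302. 212.] [ 0.4774 -0.125   0.01  ]
wash_bottle 0.73 [226. 167.] [0.6046 0.0935 0.    ]
reagent_jar 0.83 [311. 184.] [ 0.5568 -0.151   0.    ]
cork 0.45 [209. 181.] [0.562  0.1407 0.    ]
rubber_bulb 0.62 [329. 207.] [ 0.4926 -0.2018  0.    ]
[0.1242 0.5358 0.2313] [[ 0.2259 -0.     -0.9742]
 [ 0.9742 -0.      0.2259]
 [-0.     -1.      0.    ]] 1.3
```

View pics/scene0.png

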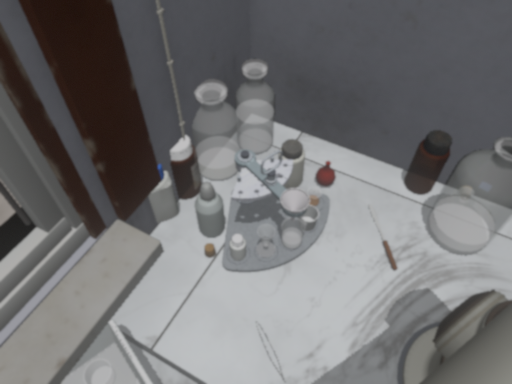

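View pics/top0.png

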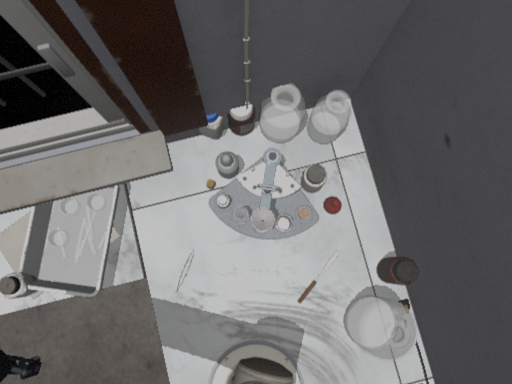

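Scene picture: the stand is at centre, with the pivot at (246,160), ring at (271,161) and funnel at (293,205). The measure (266,248) is on the robot's left (+y), so its hole is at -0.38. Both views agree: pivot to ring is about 90 mm and pivot to funnel about 169 mm. Next I go to a hover pose on the ring axis.

```bash
cat >> h.py <<'E'
from scipy.spatial.transform import Rotation as Ro
np.set_printoptions(precision=4,suppress=True)
def frame(yaw,p,flip=False):
    d=np.array([np.cos(yaw),np.sin(yaw),0]); y=np.cos(p)*d-np.array([0,0,np.sin(p)])
    x=np.array([-d[1],d[0],0])*(-1 if flip else 1); return np.c_[x,y,np.cross(x,y)]
def rel(P,R):
    s=readout.get_state(); R0=np.array(s["eef_rot"])
    print("shift mm",(R0.T@(np.array(P)-s["position"])*1e3).round(1),"rot deg",np.degrees(Ro.from_matrix(R0.T@R).as_rotvec()).round(2),"t",s["time"])
def show():
    s=readout.get_state(); print(s["time"],np.array(s["position"]),"F",np.array(s["ft_force"]).round(2),"q",np.array(s["joint_pos"]).round(3),"gap",s["finger_gap"]);print(np.array(s["eef_rot"]))
E
python3 - <<'E'
from h import *
R=frame(-.147,np.radians(42)); ring=np.array([.519,-.016,.207])
for f in(0,1):
    R=frame(-.147,np.radians(42),f); rel(ring-.17*R[:,1],R)
E
```

```text
shift mm [-458.6  -89.5 -383.3] rot deg [-47.97  -4.36  -1.94] t 1.3
shift mm [-458.6  -89.5 -383.3] rot deg [  2.89 160.55 -71.48] t 1.3
```

```bash
python3 -m pendant '[[[0,-55,0],[0,0,0]],[[-40,-90,-33],[-8,0,0]],[[-85,-90,-71],[-16,-1,0]],[[-130,-90,-109],[-24,-2,-1]],[[-175,-90,-146],[-32,-3,-1]]]' 0 20
python3 - <<'E'
from h import *
show()
R=frame(-.147,np.radians(42)); rel(np.array([.519,-.016,.207])-.17*R[:,1],R)
E
```

```text
time: 1.92
position: [0.2277, 0.3308, 0.3218]
eef_rot: [[0.172, 0.527, -0.833], [0.985, -0.089, 0.147], [0.003, -0.845, -0.534]]
ft_force: [-0.1, 0.3, 1.4]
finger_gap: 0.0002
1.925 [0.2277 0.3308 0.3218] F [-0.08  0.26  1.38] q [ 1.356 -0.334 -0.111  1.764 -0.563  1.521] gap 0.0002321258299478039
[[ 0.1718  0.5266 -0.8326]
 [ 0.9851 -0.0889  0.1471]
 [ 0.0034 -0.8455 -0.534 ]]
shift mm [-294.8  117.7 -186.2] rot deg [-15.72  -1.26  -0.8 ] t 1.925
```

```bash
python3 -m pendant '[[[-50,10,-35],[-4,0,0]],[[-100,30,-70],[-8,-1,0]],[[-150,55,-100],[-12,-1,-1]],[[-200,80,-130],[-16,-1,-1]],[[-245,98,-155],[-16,-1,-1]]]'
python3 - <<'E'
from h import *
show()
R=frame(-.147,np.radians(42)); rel(np.array([.519,-.016,.207])-.17*R[:,1],R)
E
```

```text
time: 2.55
position: [0.38, 0.1121, 0.3392]
eef_rot: [[0.176, 0.709, -0.682], [0.984, -0.146, 0.103], [-0.026, -0.69, -0.724]]
ft_force: [-0.7, 1.6, -0.8]
finger_gap: -0.0002
2.55 [0.38   0.1121 0.3392] F [-0.75  1.61 -0.76] q [ 0.712 -0.846 -0.482  1.366 -0.611  0.694] gap -0.00022734956284387942
[[ 0.1764  0.7094 -0.6824]
 [ 0.984  -0.1458  0.1029]
 [-0.0265 -0.6896 -0.7237]]
shift mm [-104.9   38.6   -7.5] rot deg [-1.64 -0.07 -2.31] t 2.55
```

```bash
python3 -m pendant '[[[-30,20,0],[0,0,-1]],[[-60,35,-5],[-1,0,-2]],[[-85,39,-8],[-1.6,0,-2.3]],[[-105,39,-8],[-1.6,0,-2.3]],[[-105,39,-8],[-1.6,0,-2.3]]]'
python3 - <<'E'
from h import *
show()
c=viewer.camera("wrist"); save(c,"w1"); print(np.array(c["position"]),np.array(c["rotation"]))
for k,z in dict(pull_ring=.207,pivot=.136,funnel_tip=.093,measure=.01).items():
    for r in viewer.pinpoint(c,k)[:2]: print(k,round(r["conf"],2),np.round(r["point"]),px2w(c,*r["point"],z=z))
    print([ (round(b["conf"],2),np.round(b["box"])) for b in viewer.look_for(c,k)[:1]])
R=frame(-.147,np.radians(42)); rel(np.array([.519,-.016,.207])-.17*R[:,1],R)
E
```

```text
time: 3.18
position: [0.4445, 0.0191, 0.3451]
eef_rot: [[0.17, 0.689, -0.704], [0.985, -0.131, 0.109], [-0.017, -0.713, -0.701]]
ft_force: [0.1, -0.2, -0.7]
finger_gap: 0.0
3.175 [0.4445 0.0191 0.3451] F [ 0.08 -0.22 -0.72] q [ 0.223 -0.847 -0.486  1.198 -0.284  0.277] gap 2.0183639455008147e-05
[[ 0.1696  0.6893 -0.7043]
 [ 0.9854 -0.1308  0.1092]
 [-0.0169 -0.7125 -0.7014]]
[0.2856 0.0455 0.3869] [[ 0.1699  0.4387  0.8824]
 [ 0.9853 -0.0612 -0.1593]
 [-0.0159  0.8965 -0.4427]]
[(0.57, array([200.,  97., 257., 150.]))]
[(0.19, array([183.,   0., 259., 157.]))]
[(0.75, array([182.,   1., 260., 156.]))]
[]
shift mm [-26.6 -15.4  50.3] rot deg [-3.51 -0.02 -1.45] t 3.625
```

View pics/w1.png

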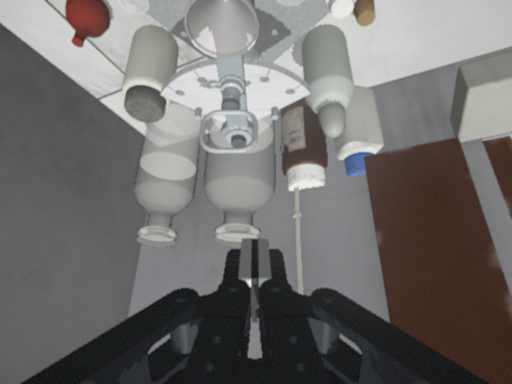

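The wrist view is upside down (the camera hangs below the tool). The ring spans about cols 202-258 and rows 108-152, with its top bar at the image bottom (row ~149). I'll measure it in an enlarged crop.

Run:
```python
from h import *
c=viewer.camera("wrist")
im=c["pixels"][80:165,180:290,::-1]; cv2.imwrite("pics/w1c.png",cv2.resize(im,None,fx=7,fy=7,interpolation=cv2.INTER_NEAREST))
z=c["z_map"]; print(z[96:158:2,229].round(3)); print(z[130,190:270:2].round(3))
# project predicted ring corners
d=np.array([np.cos(-.147),np.sin(-.147),0]); l=np.array([-d[1],d[0],0]); r=np.array([.519,-.016,.207])
for a,b in((0,.0225),(.025,0),(-.025,0),(0,-.024)): print(a,b,np.round(w2px(c,r+a*l+[0,0,b]),1))
for n in(146,148,150): print(px2w(c,229,n,z=.2295))
```

```text
[0.3   0.3   0.299 0.299 0.297 0.298 0.3   0.303 0.3   0.301 0.363 0.366
 0.369 0.372 0.375 0.379 0.382 0.387 0.385 0.389 0.394 0.393 0.391 0.389
 0.394 0.397 0.481 0.281 0.281 0.474 0.475]
[0.544 0.551 0.555 0.562 0.292 0.293 0.294 0.627 0.629 0.532 0.522 0.518
 0.512 0.511 0.397 0.388 0.385 0.386 0.387 0.387 0.386 0.385 0.384 0.384
 0.385 0.385 0.387 0.387 0.386 0.384 0.291 0.291 0.292 0.505 0.507 0.511
 0.513 0.517 0.521 0.528]
0 0.0225 [231.5 153. ]
0.025 0 [258.8 133.2]
-0.025 0 [206.6 133.1]
0 -0.024 [233.8 113.4]
[ 0.5076 -0.0156  0.2295]
[ 0.5106 -0.0163  0.2295]
[ 0.5138 -0.0171  0.2295]
```

View pics/w1c.png

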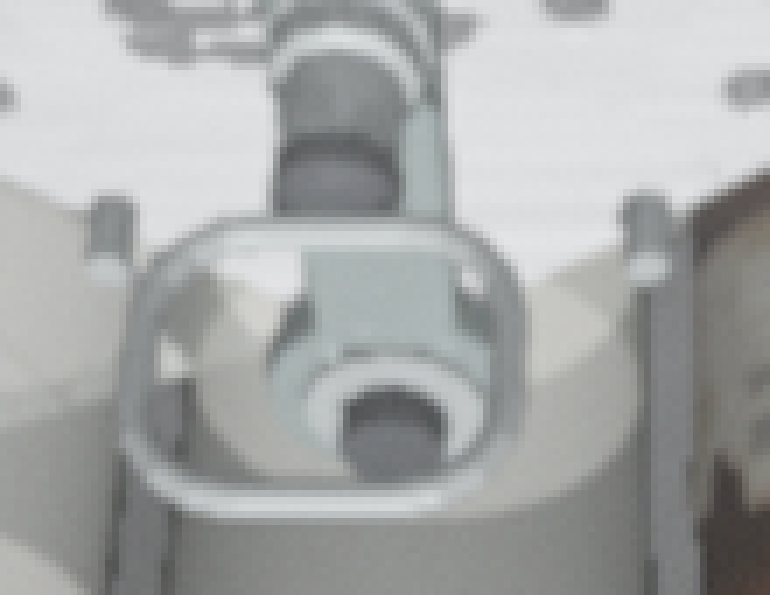

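Run:
```python
from h import *
c=viewer.camera("wrist"); print(c["fx"])
z=c["z_map"]
t=px2w(c,226.5,151.3,d=z[151,226]+.002); L=px2w(c,199.5,131,d=.295); Rr=px2w(c,252.7,131,d=.2935); b=px2w(c,226.5,113,d=.301)
print("top",t,"L",L,"R",Rr,"bot",b,"mid",(L+Rr)/2, "planes",px2w(c,226.5,151.3,z=.2295),px2w(c,226.5,132,z=.207))
v=L-Rr; print(np.linalg.norm(v),"yaw of ring axis",np.arctan2(v[0],-v[1]), np.arctan2(-v[0],v[1]))
# funnel centre from scene/top/wrist : rim pixels in scene & top already by network
for n in("scene","top"):
    c=viewer.camera(n); 
    for k in("pull_ring","pivot","funnel_tip","measure"):
        for r in viewer.pinpoint(c,k)[:1]: print(n,k,round(r["conf"],2),px2w(c,*r["point"],z=dict(pull_ring=.207,pivot=.136,funnel_tip=.093,measure=.01)[k]))
```

```text
309.3965926111872
top [ 0.5151 -0.0199  0.2298] L [ 0.5125 -0.0471  0.206 ] R [0.5196 0.0032 0.2061] bot [ 0.5137 -0.0221  0.1862] mid [ 0.516 -0.022  0.206] planes [ 0.5156 -0.02    0.2295] [ 0.5164 -0.0215  0.207 ]
0.05075564985821523 yaw of ring axis -0.14211065774793571 2.9994819958418577
scene pull_ring 0.68 [ 0.5173 -0.0227  0.207 ]
scene pivot 0.56 [ 0.6097 -0.0386  0.136 ]
scene funnel_tip 0.86 [ 0.4442 -0.0137  0.093 ]
scene measure 0.82 [0.4682 0.047  0.01  ]
top pull_ring 0.59 [ 0.5145 -0.0218  0.207 ]
top pivot 0.86 [ 0.6128 -0.0315  0.136 ]
top funnel_tip 0.98 [ 0.4371 -0.0183  0.093 ]
top measure 0.5 [0.4608 0.0455 0.01  ]
```

```bash
cat >> h.py <<'E'
ring=np.array([.516,-.0215,.207]); YAW=-.142; P=np.radians(42)
def tgt(fwd=0,up=0,back=0,ang=0,lat=0):
    """TCP pose: fwd/up mm relative to ring centre at arm angle ang, back mm along the tool axis"""
    d0=np.array([np.cos(YAW),np.sin(YAW),0]); piv=ring+.09*d0
    R=frame(YAW+ang,P); d=np.array([np.cos(YAW+ang),np.sin(YAW+ang),0]); l=np.array([-d[1],d[0],0])
    return piv-.09*d+(fwd*d+lat*l+np.array([0,0,up])-back*R[:,1])*1e-3, R
E
python3 - <<'E'
from h import *
show(); rel(*tgt(4,-4,70))
E
```

```text
4.225 [0.4446 0.0207 0.3446] F [ 0.52  0.27 -0.34] q [ 0.227 -0.847 -0.486  1.198 -0.284  0.277] gap -7.179464198391819e-05
[[ 0.1662  0.6893 -0.7052]
 [ 0.9859 -0.1286  0.1066]
 [-0.0172 -0.713  -0.7009]]
shift mm [-29.3  88.6  45.8] rot deg [-3.5  -0.28 -1.72] t 4.225
```

```bash
python3 -m pendant '[[[-10,35,10],[-1,0,-0.5]],[[-20,65,25],[-2,0,-1]],[[-29,88,46],[-3.5,-0.3,-1.7]],[[-29,88.5,46],[-3.5,-0.3,-1.7]],[[-29,88.5,46],[-3.5,-0.3,-1.7]]]'
python3 - <<'E'
from h import *
show(); rel(*tgt(4,-4,70)); rel(*tgt(4,-4,0))
c=viewer.camera("wrist"); save(c,"w2")
a,R=tgt(0,0,0)
for x,z in((0,.0225),(.025,0),(-.025,0),(0,-.0225)): print(np.round(w2px(c,ring+x*R[:,0]+[0,0,z]),1))
E
```

```text
time: 4.85
position: [0.4983, -0.0108, 0.2579]
eef_rot: [[0.147, 0.715, -0.683], [0.989, -0.11, 0.098], [-0.005, -0.69, -0.724]]
ft_force: [0.0, 0.3, -0.8]
finger_gap: 0.0002
4.85 [ 0.4983 -0.0108  0.2579] F [ 0.02  0.32 -0.81] q [ 0.07  -0.847 -0.689  0.932 -0.161  0.148] gap 0.00019307291634851147
[[ 0.1473  0.7155 -0.6829]
 [ 0.9891 -0.1103  0.0979]
 [-0.0053 -0.6899 -0.7239]]
shift mm [ -8.2 -15.4  25.9] rot deg [-1.62 -0.01 -0.45] t 4.85
shift mm [-7.6 54.6 23.9] rot deg [-1.62 -0.01 -0.45] t 4.85
[244.3 215.7]
[283.4 183.1]
[206.6 183. ]
[245.5 153.3]
```

View pics/w2.png

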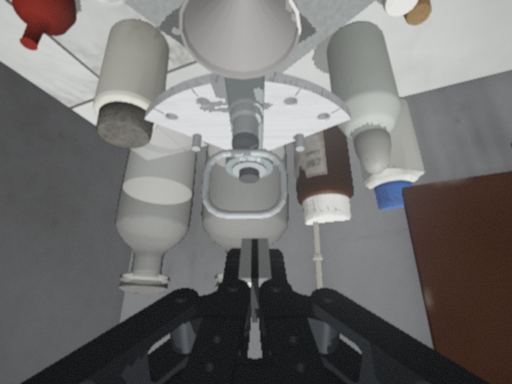

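The fingertip (255,240) sits behind and beyond the ring (202-285, 150-218), well aligned. The pose fell short because joint 2 is at its limit (-0.847). I'll fit the kinematics from the logged poses to choose a reachable pitch.

```bash
cat > fk.py <<'E'
from h import *
from scipy.optimize import least_squares
D=[([1.343,.087,.176,1.66,0],[.1242,.5358,.2313]),([1.356,-.334,-.111,1.764,-.563],[.2277,.3308,.3218]),([.712,-.846,-.482,1.366,-.611],[.38,.1121,.3392]),
([.227,-.847,-.486,1.198,-.284],[.4446,.0207,.3446]),([.07,-.847,-.689,.932,-.161],[.4983,-.0108,.2579])]
ry=lambda a:Ro.from_euler("y",a).as_matrix(); rz=lambda a:Ro.from_euler("z",a).as_matrix()
def fk(k,q):
    h,ox,L1,L2,ez,d4,Lt=k
    A=rz(q[0])@ry(q[1]-q[2]+q[3])
    return rz(q[0])@(np.array([0,0,h])+ry(q[1])@[ox,0,L1]+ry(q[1]-q[2])@[L2,0,ez])+A@[d4,0,0]+A@rz(q[4])@[Lt,0,0], A@rz(q[4])@[1,0,0]
f=least_squares(lambda k:np.r_[np.concatenate([fk(k,q)[0]-p for q,p in D]),(k-np.array([.2,.0,.35,.35,0,.05,.25]))*1e-4],[.2,0,.35,.35,0,.05,.25])
K=f.x
def ik(p,a):
    best=None
    lo=np.array([-3.13,-.85,-1.15,-2.2,-1.44]);hi=np.array([3.13,1.81,1.24,2.28,1.52])
    for x0 in([0,-.6,-.5,.9,-.1],[0,-.2,0,1.3,-.1]):
        r=least_squares(lambda q:np.r_[(fk(K,q)[0]-p)*10,fk(K,q)[1]-a],x0,bounds=(lo,hi))
        if best is None or r.cost<best.cost: best=r
    return best.x,np.abs(best.fun[:3]/10).max()*1e3
E
python3 - <<'E'
import h
from fk import *
print(K,np.abs(f.fun[:15]).max())
for deg in(42,48,54,58):
    h.P=np.radians(deg)
    for ang in(0,-.38):
        for args in((0,-5,0),(0,-5,40),(-40,-5,0),(-3,15,0)):
            p,R=h.tgt(*args,ang=ang); q,e=ik(p,R[:,1]); print(deg,ang,args,q.round(3),"err mm",round(e,1))
E
```

```text
[ 0.1598 -0.0001  0.4197  0.519   0.0364  0.144   0.2849] 0.00043264056254860295
42 0 (0, -5, 0) [ 0.028 -0.85  -0.814  0.781 -0.127] err mm 0.2
42 0 (0, -5, 40) [ 0.054 -0.85  -0.723  0.942 -0.152] err mm 1.9
42 0 (-40, -5, 0) [ 0.067 -0.85  -0.754  0.949 -0.167] err mm 2.9
42 0 (-3, 15, 0) [ 0.03  -0.85  -0.775  0.822 -0.128] err mm 0.2
42 -0.38 (0, -5, 0) [ 0.326 -0.617 -0.674  0.88  -0.591] err mm 0.0
42 -0.38 (0, -5, 40) [ 0.391 -0.654 -0.636  0.992 -0.629] err mm 0.0
42 -0.38 (-40, -5, 0) [ 0.415 -0.672 -0.694  0.967 -0.642] err mm 0.0
42 -0.38 (-3, 15, 0) [ 0.332 -0.619 -0.636  0.924 -0.595] err mm 0.0
48 0 (0, -5, 0) [ 0.017 -0.749 -0.714  0.878 -0.106] err mm 0.0
48 0 (0, -5, 40) [ 0.031 -0.812 -0.683  0.974 -0.115] err mm 0.0
48 0 (-40, -5, 0) [ 0.04  -0.85  -0.749  0.961 -0.122] err mm 0.4
48 0 (-3, 15, 0) [ 0.018 -0.75  -0.676  0.918 -0.107] err mm 0.0
48 -0.38 (0, -5, 0) [ 0.284 -0.549 -0.584  0.978 -0.504] err mm 0.0
48 -0.38 (0, -5, 40) [ 0.338 -0.583 -0.542  1.08  -0.532] err mm 0.0
48 -0.38 (-40, -5, 0) [ 0.367 -0.608 -0.611  1.051 -0.546] err mm 0.0
48 -0.38 (-3, 15
[... 424 characters left out ...]
 1.164 -0.438] err mm 0.0
54 -0.38 (-40, -5, 0) [ 0.317 -0.54  -0.529  1.131 -0.453] err mm 0.0
54 -0.38 (-3, 15, 0) [ 0.247 -0.479 -0.457  1.112 -0.421] err mm 0.0
58 0 (0, -5, 0) [-0.    -0.57  -0.538  1.049 -0.075] err mm 0.0
58 0 (0, -5, 40) [ 0.008 -0.612 -0.495  1.135 -0.079] err mm 0.0
58 0 (-40, -5, 0) [ 0.017 -0.676 -0.594  1.101 -0.084] err mm 0.0
58 0 (-3, 15, 0) [ 0.001 -0.572 -0.5    1.089 -0.075] err mm 0.0
58 -0.38 (0, -5, 0) [ 0.214 -0.428 -0.435  1.13  -0.364] err mm 0.0
58 -0.38 (0, -5, 40) [ 0.25  -0.454 -0.385  1.219 -0.379] err mm 0.0
58 -0.38 (-40, -5, 0) [ 0.285 -0.493 -0.474  1.182 -0.393] err mm 0.0
58 -0.38 (-3, 15, 0) [ 0.219 -0.429 -0.397  1.171 -0.366] err mm 0.0
```

```bash
sed -i 's/P=np.radians(42)/P=np.radians(50)/' h.py
python3 - <<'E'
from h import *
rel(*tgt(1,-5,45)); rel(*tgt(1,-5,0))
E
```

```text
shift mm [-8.2  8.7 22.2] rot deg [ 6.42 -0.02 -0.43] t 4.9
shift mm [-7.9 53.4 27.2] rot deg [ 6.42 -0.02 -0.43] t 4.9
```

```bash
python3 -m pendant '[[[-4,-5,10],[3,0,0]],[[-8,8.5,22],[6.4,0,-0.4]],[[-8,8.7,22],[6.4,0,-0.4]],[[-8,8.7,22],[6.4,0,-0.4]]]'
python3 - <<'E'
from h import *
show(); rel(*tgt(1,-5,45)); rel(*tgt(1,-5,0))
c=viewer.camera("wrist"); save(c,"w3"); cv2.imwrite("pics/w3.png",cv2.resize(c["pixels"][90:300,150:370,::-1],None,fx=2.5,fy=2.5))
z=c["z_map"]
a,R=tgt()
print([np.round(w2px(c,ring+x*R[:,0]+[0,0,zz]),1) for x,zz in((0,.0225),(.025,0),(-.025,0),(0,-.0225))])
E
```

```text
time: 5.4
position: [0.4887, -0.017, 0.2378]
eef_rot: [[0.142, 0.638, -0.757], [0.99, -0.092, 0.109], [0.0, -0.764, -0.645]]
ft_force: [0.3, 0.7, -0.1]
finger_gap: 0.0002
5.4 [ 0.4887 -0.017   0.2378] F [ 0.3   0.68 -0.11] q [ 0.029 -0.776 -0.639  1.015 -0.111  0.132] gap 0.00023285879873789284
[[ 0.142   0.6381 -0.7567]
 [ 0.9899 -0.0915  0.1086]
 [ 0.     -0.7645 -0.6446]]
shift mm [-0.5  0.8  1.1] rot deg [ 0.14 -0.02 -0.02] t 5.4
shift mm [-0.5 45.8  1.2] rot deg [ 0.14 -0.02 -0.02] t 5.4
[array([256.1, 256.4]), array([294.2, 223. ]), array([217.7, 223.1]), array([255.8, 193.3])]
```

View pics/w3.png

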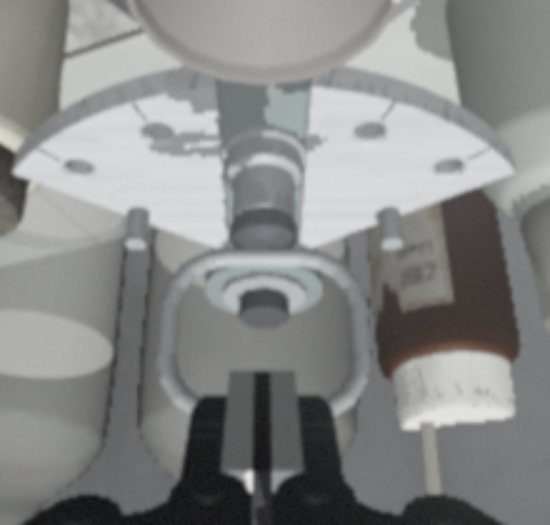

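The wrist crop shows the ring at crop cols 168-360, rows 258-410, exactly where predicted. The shut fingertip is centred on it (col 263). I'll insert along the tool axis.

```bash
python3 -m pendant '[[[-0.5,10,1],[0,0,0]],[[-0.5,20,1.2],[0,0,0]],[[-0.5,28,1.2],[0,0,0]],[[-0.5,28,1.2],[0,0,0]]]' && python3 -m pendant '[[[0,5,0],[0,0,0]],[[0,10,0],[0,0,0]],[[0,15,0],[0,0,0]],[[0,18,0],[0,0,0]],[[0,18,0],[0,0,0]]]'
python3 - <<'E'
from h import *
show(); rel(*tgt(1,-5)); rel(*tgt(1,8))
c=viewer.camera("wrist"); cv2.imwrite("pics/w4.png",cv2.resize(c["pixels"][90:300,150:370,::-1],None,fx=2.5,fy=2.5))
E
```

```text
time: 5.95
position: [0.5055, -0.02, 0.2143]
eef_rot: [[0.142, 0.637, -0.758], [0.99, -0.092, 0.109], [-0.0, -0.766, -0.643]]
ft_force: [-0.3, -0.2, -0.7]
finger_gap: -0.0001
time: 6.58
position: [0.517, -0.0217, 0.2002]
eef_rot: [[0.142, 0.637, -0.758], [0.99, -0.092, 0.109], [-0.0, -0.766, -0.643]]
ft_force: [-0.2, -0.5, -0.2]
finger_gap: 0.0
6.575 [ 0.517  -0.0217  0.2002] F [-0.24 -0.5  -0.2 ] q [ 0.013 -0.711 -0.682  0.907 -0.1    0.119] gap 2.462138326808554e-06
[[ 0.142   0.6365 -0.7581]
 [ 0.9899 -0.0916  0.1085]
 [-0.0003 -0.7658 -0.6431]]
shift mm [ 0.1 -1.4 -1.2] rot deg [ 0.02 -0.01 -0.03] t 6.575
shift mm [  0.1 -11.3  -9.5] rot deg [ 0.02 -0.01 -0.03] t 6.575
```

View pics/w4.png

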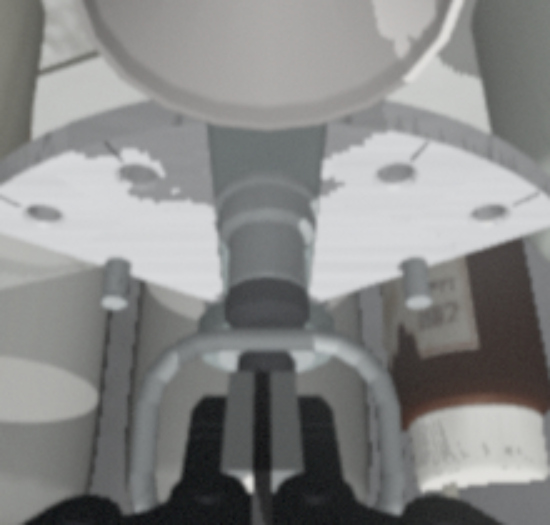

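The fingertip is inside the ring with no contact force. Now I lift straight up (per mm: y -0.766, z -0.643).

```bash
python3 -m pendant '[[[0,-2,-1.7],[0,0,0]],[[0,-4,-3.4],[0,0,0]],[[0,-5.4,-4.5],[0,0,0]],[[0,-5.4,-4.5],[0,0,0]]]' && python3 -m pendant '[[[0,-1.5,-1.3],[0,0,0]],[[0,-3.1,-2.6],[0,0,0]],[[0,-3.1,-2.6],[0,0,0]],[[0,-3.1,-2.6],[0,0,0]]]'
```

```text
time: 7.12
position: [0.5168, -0.0217, 0.2074]
eef_rot: [[0.142, 0.636, -0.758], [0.99, -0.092, 0.109], [-0.0, -0.766, -0.643]]
ft_force: [-1.9, -0.1, -0.5]
finger_gap: 0.0004
time: 7.62
position: [0.5165, -0.0216, 0.2108]
eef_rot: [[0.142, 0.636, -0.759], [0.99, -0.091, 0.109], [-0.0, -0.767, -0.642]]
ft_force: [-2.8, 1.2, -5.3]
finger_gap: 0.0001
```

```bash
python3 -m pendant '[[[0,-2,-1.7],[0,0,0]],[[0,-4,-3.4],[0,0,0]],[[0,-6.3,-5.2],[0,0,0]],[[0,-6.3,-5.2],[0,0,0]],[[0,-6.3,-5.2],[0,0,0]]]'
python3 - <<'E'
from h import *
F=[]
show()
for n in("scene","wrist"):
    c=viewer.camera(n); F.append(readout.get_state()["ft_force"])
    if n=="scene": cv2.imwrite("pics/s1.png",cv2.resize(c["pixels"][110:280,190:350,::-1],None,fx=4,fy=3.5))
    else:
        z=c["z_map"]; cv2.imwrite("pics/w5.png",cv2.resize(c["pixels"][90:300,150:370,::-1],None,fx=2.5,fy=2.5))
print(np.array(F))
E
```

```text
time: 8.25
position: [0.5164, -0.0216, 0.2187]
eef_rot: [[0.142, 0.635, -0.759], [0.99, -0.091, 0.109], [-0.0, -0.767, -0.642]]
ft_force: [-1.7, 0.6, -7.1]
finger_gap: 0.0001
8.25 [ 0.5164 -0.0216  0.2187] F [-1.73  0.6  -7.09] q [ 0.013 -0.705 -0.642  0.943 -0.1    0.119] gap 9.024557153451664e-05
[[ 0.142   0.6352 -0.7592]
 [ 0.9899 -0.0915  0.1086]
 [-0.0005 -0.7669 -0.6417]]
[[-1.9185  0.8199 -5.8854]
 [-1.2826 -0.2067 -6.4336]]
```

View pics/w5.png

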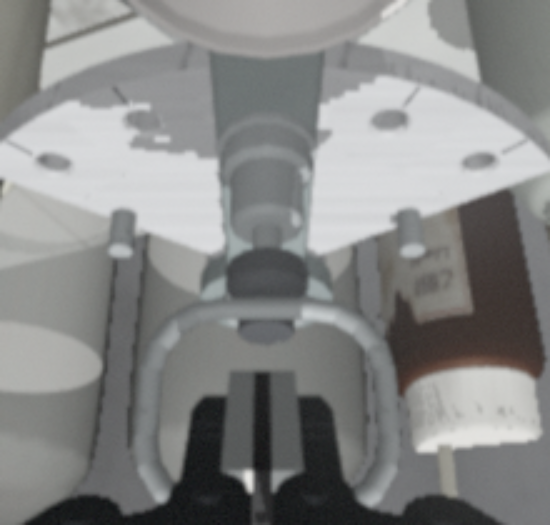

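The neck now shows below the pin head (crop ~(268,240)), so the pin is up about 11 mm; the force of 6 to 7 N agrees. Next, the swing waypoints.

Run:
```python
from h import *
for a in(0,-.04,-.08,-.12,-.16,-.2): rel(*tgt(.4,12.6,ang=a))
```

```text
shift mm [ 0.1 -0.7 -0.6] rot deg [-0.07  0.   -0.04] t 8.35
shift mm [ 3.7 -0.6 -0.6] rot deg [-0.07  1.76  1.43] t 8.35
shift mm [ 7.2 -0.5 -0.8] rot deg [-0.07  3.51  2.91] t 8.35
shift mm [10.8 -0.3 -1.1] rot deg [-0.07  5.27  4.38] t 8.35
shift mm [14.4  0.1 -1.5] rot deg [-0.07  7.03  5.85] t 8.35
shift mm [17.9  0.5 -1.9] rot deg [-0.07  8.78  7.32] t 8.35
```

```bash
python3 -m pendant '[[[0,-0.7,-0.6],[0,0,0]],[[3.7,-0.6,-0.6],[0,1.8,1.4]],[[7.2,-0.5,-0.8],[0,3.5,2.9]],[[10.8,-0.3,-1.1],[0,5.3,4.4]],[[14.4,0.1,-1.5],[0,7,5.8]]]'
python3 - <<'E'
from h import *
show()
for a in(-.2,-.24,-.28,-.32,-.36,-.38): rel(*tgt(.4,12.6,ang=a))
E
```

```text
time: 8.98
position: [0.5194, -0.0073, 0.2194]
eef_rot: [[0.298, 0.612, -0.732], [0.955, -0.191, 0.228], [0.0, -0.767, -0.641]]
ft_force: [-4.9, 0.3, -6.2]
finger_gap: 0.0001
8.975 [ 0.5194 -0.0073  0.2194] F [-4.9   0.34 -6.22] q [ 0.135 -0.654 -0.609  0.968 -0.275  0.345] gap 0.00012376116633696464
[[ 0.2975  0.6124 -0.7325]
 [ 0.9547 -0.1906  0.2284]
 [ 0.0003 -0.7673 -0.6413]]
shift mm [ 3.4  0.  -0.4] rot deg [-0.11  1.74  1.48] t 8.975
shift mm [ 7.   0.1 -0.5] rot deg [-0.11  3.5   2.95] t 8.975
shift mm [10.5  0.4 -0.8] rot deg [-0.11  5.26  4.42] t 8.975
shift mm [14.1  0.7 -1.2] rot deg [-0.11  7.02  5.89] t 8.975
shift mm [17.6  1.1 -1.7] rot deg [-0.11  8.77  7.37] t 8.975
shift mm [19.4  1.3 -2. ] rot deg [-0.11  9.65  8.1 ] t 8.975
```

```bash
python3 -m pendant '[[[4,0,-0.4],[0,2,1.7]],[[8,0.2,-0.6],[0,4,3.4]],[[12,0.5,-1],[0,6,5]],[[16,0.9,-1.5],[0,8,6.7]],[[19.4,1.3,-2],[0,9.7,8.1]]]' && python3 -m pendant '[[[0,0,0],[0,0,0]],[[0,0,0],[0,0,0]]]'
python3 - <<'E'
from h import *
show(); rel(*tgt(.4,12.6,ang=-.38))
c=viewer.camera("wrist"); cv2.imwrite("pics/w6.png",cv2.resize(c["pixels"][60:300,130:390,::-1],None,fx=2.5,fy=2.5))
for n in("scene","top"):
    c=viewer.camera(n)
    for k,z in(("funnel_tip",.093),("measure",.01),("pull_ring",.219)):
        for r in viewer.pinpoint(c,k)[:1]: print(n,k,round(r["conf"],2),px2w(c,*r["point"],z=z))
d=lambda a:np.array([np.cos(YAW+a),np.sin(YAW+a),0])
piv=ring+.09*d(0); print("pivot",piv,"exp funnel",piv-.165*d(-.38))
E
```

```text
time: 9.6
position: [0.5273, 0.0112, 0.2193]
eef_rot: [[0.499, 0.555, -0.665], [0.866, -0.319, 0.384], [0.001, -0.768, -0.64]]
ft_force: [-5.4, 2.4, -6.4]
finger_gap: -0.0
time: 9.85
position: [0.5274, 0.0116, 0.2192]
eef_rot: [[0.498, 0.555, -0.666], [0.867, -0.318, 0.384], [0.001, -0.768, -0.64]]
ft_force: [-2.3, 2.2, -6.4]
finger_gap: -0.0001
9.85 [0.5274 0.0116 0.2192] F [-2.35  2.19 -6.35] q [ 0.27  -0.52  -0.516  1.044 -0.472  0.662] gap -5.183186605790402e-05
[[ 0.4983  0.5554 -0.6657]
 [ 0.867  -0.318   0.3837]
 [ 0.0014 -0.7684 -0.64  ]]
shift mm [-1.   0.1 -0.7] rot deg [-0.21 -0.04  0.07] t 9.85
scene funnel_tip 0.55 [0.4661 0.0473 0.093 ]
scene measure 0.64 [0.464  0.0443 0.01  ]
scene pull_ring 0.44 [0.53   0.0071 0.219 ]
top pull_ring 0.46 [0.5283 0.0166 0.219 ]
pivot [ 0.6051 -0.0342  0.207 ] exp funnel [0.4621 0.048  0.207 ]
```

View pics/w6.png

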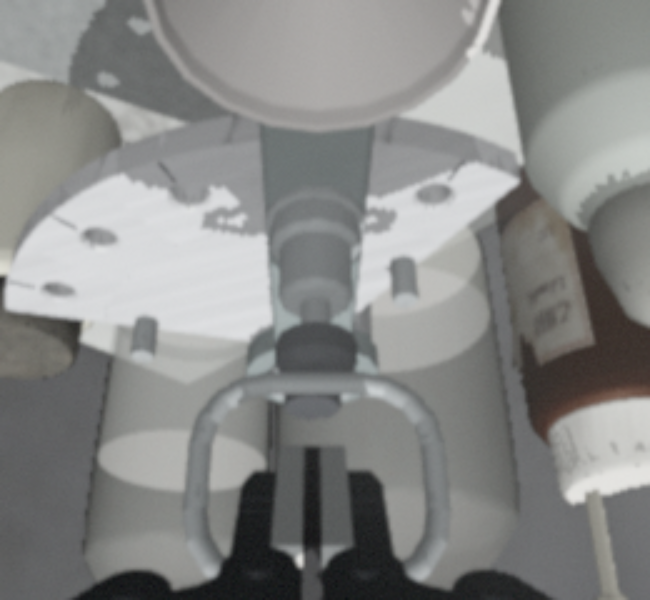

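The arm is over the next hole with the pin up: one free hole is left on the right at crop (435,193), three on the left, and the ring is centred on the finger as before. I correct 1 mm sideways and lower slowly.

```bash
python3 -m pendant '[[[-1,0,0],[0,0,0]],[[-1,1.2,1],[0,0,0]],[[-1,2.4,2],[0,0,0]],[[-1,3.1,2.6],[0,0,0]],[[-1,3.1,2.6],[0,0,0]]]' && python3 -m pendant '[[[0,1.5,1.3],[0,0,0]],[[0,3,2.5],[0,0,0]],[[0,4.6,3.8],[0,0,0]],[[0,4.6,3.8],[0,0,0]]]'
```

```text
time: 10.92
position: [0.5267, 0.0101, 0.2153]
eef_rot: [[0.5, 0.555, -0.665], [0.866, -0.319, 0.384], [0.001, -0.768, -0.64]]
ft_force: [-4.3, 1.4, -4.6]
finger_gap: 0.0001
time: 11.42
position: [0.5268, 0.0101, 0.2096]
eef_rot: [[0.5, 0.556, -0.665], [0.866, -0.319, 0.384], [0.001, -0.768, -0.641]]
ft_force: [-6.0, 2.9, -4.6]
finger_gap: -0.0
```

The load is still on the finger at a height well below the plate-riding height, so the pin is entering the hole. I lower to the free height.

```bash
python3 -m pendant '[[[0,1.5,1.3],[0,0,0]],[[0,3,2.5],[0,0,0]],[[0,5,4.2],[0,0,0]],[[0,7.2,6],[0,0,0]],[[0,7.2,6],[0,0,0]]]'
python3 - <<'E'
from h import *
show()
c=viewer.camera("wrist"); cv2.imwrite("pics/w7.png",cv2.resize(c["pixels"][60:300,130:390,::-1],None,fx=2.5,fy=2.5))
E
```

```text
time: 12.05
position: [0.527, 0.0099, 0.2005]
eef_rot: [[0.5, 0.556, -0.664], [0.866, -0.32, 0.384], [0.001, -0.767, -0.641]]
ft_force: [-0.4, 0.1, -0.1]
finger_gap: 0.0002
12.05 [0.527  0.0099 0.2005] F [-0.42  0.12 -0.14] q [ 0.268 -0.526 -0.556  1.008 -0.473  0.661] gap 0.00015917967102452613
[[ 0.4999  0.5561 -0.664 ]
 [ 0.8661 -0.3197  0.3843]
 [ 0.0015 -0.7672 -0.6414]]
```

View pics/w7.png

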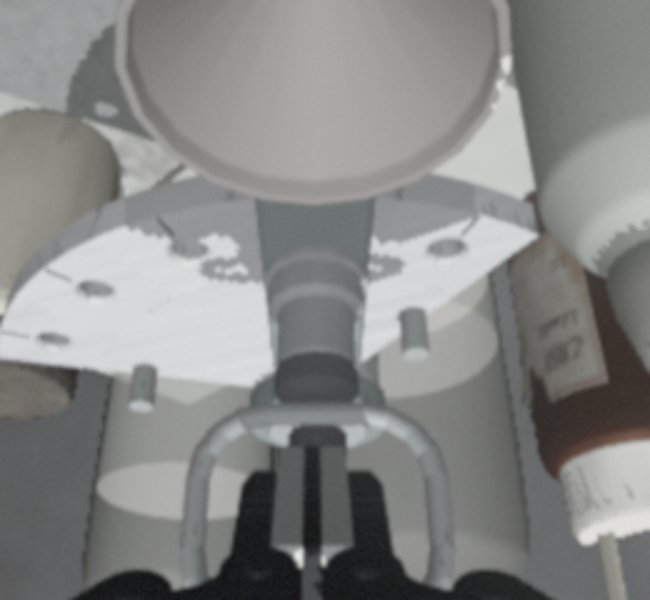

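The pin head sits back on the sleeve with no neck visible, as before the lift, and the force is zero. I retract along the tool axis.

```bash
python3 -m pendant '[[[0,-8,0],[0,0,0]],[[0,-18,0],[0,0,0]],[[0,-30,0],[0,0,0]],[[0,-45,0],[0,0,0]],[[0,-65,0],[0,0,0]]]' && python3 -m pendant '[[[0,-15,-10],[0,0,0]],[[0,-40,-30],[0,0,0]],[[0,-70,-60],[0,0,0]],[[0,-70,-60],[0,0,0]],[[0,-70,-60],[0,0,0]]]'
python3 - <<'E'
from h import *
show()
H=dict(pull_ring=.207,pivot=.136,funnel_tip=.093,measure=.01,beaker=.01,cup=.01,vial=.01,weighing_bottle=.01,wash_bottle=0,reagent_jar=0,cork=0,rubber_bulb=0)
for n in("scene","top","wrist"):
    c=viewer.camera(n)
    if n=="scene": cv2.imwrite("pics/s2.png",cv2.resize(c["pixels"][110:290,180:360,::-1],None,fx=3.3,fy=3.3,interpolation=cv2.INTER_CUBIC))
    if n=="wrist": save(c,"w8"); z=c["z_map"]; Rr,_=tgt(ang=-.38); print("exp ring top px",w2px(c,Rr+[0,0,.0225]),w2px(c,Rr-[0,0,.0225]))
    for k,zz in H.items():
        for r in viewer.pinpoint(c,k)[:1]: print(n,k,round(r["conf"],2),px2w(c,*r["point"],z=zz))
E
```

```text
time: 12.72
position: [0.4901, 0.031, 0.2513]
eef_rot: [[0.5, 0.556, -0.664], [0.866, -0.32, 0.384], [0.001, -0.767, -0.641]]
ft_force: [0.9, 0.2, 0.2]
finger_gap: -0.0003
time: 13.35
position: [0.4907, 0.0306, 0.3433]
eef_rot: [[0.5, 0.556, -0.664], [0.866, -0.319, 0.384], [0.001, -0.767, -0.641]]
ft_force: [0.1, -0.3, 0.1]
finger_gap: 0.0001
13.35 [0.4907 0.0306 0.3433] F [ 0.09 -0.3   0.1 ] q [ 0.351 -0.518 -0.266  1.329 -0.513  0.743] gap 7.540062475322814e-05
[[ 0.4996  0.5559 -0.6644]
 [ 0.8662 -0.3195  0.3841]
 [ 0.0013 -0.7674 -0.6411]]
scene pull_ring 0.67 [0.5231 0.0135 0.207 ]
scene pivot 0.86 [ 0.6139 -0.0368  0.136 ]
scene funnel_tip 0.97 [0.4685 0.042  0.093 ]
scene measure 0.78 [0.4714 0.0528 0.01  ]
scene beaker 0.84 [ 0.4393 -0.0117  0.01  ]
scene cup 0.68 [ 0.4449 -0.0685  0.01  ]
scene vial 0.79 [0.5011 0.103  0.01  ]
scene weighing_bottle 0.8 [ 0.4766 -0.138   0.01  ]
scene wash_bottle 0.72 [0.604  0.0898 0.    ]
scene reagent_jar 0.81 [ 0.5635 -0.1547  0.    ]
scene cork 0.68 [0.5576 0.1366 0.    ]
scene rubber_bulb 0.67 [ 0.4964 -0.1978  0.    ]
top pull_ring 0.56 [0.5222 0.0143 0.207 ]
top pivot 0.9 [ 0.6096 -0.0256  0.136 ]
top beaker 0.63 [ 0.4377 -0.0105  0.01  ]
top cup 0.62 [ 0.4421 -0.0681  0.01  ]
top weighing_bottle 0.43 [ 0.4795 -0.1335  0.01  ]
top wash_bottle 0.79 [0.5997 0.0906 0.    ]
top reagent_jar 0.81 [ 0.5585 -0.1524  0.    ]
top cork 0.56 [0.5568 0.1402 0.    ]
top rubber_bulb 0.8 [ 0.4914 -0.1998  0.    ]
exp ring top px (np.float64(257.3215033047762), np.float64(138.2565356370626)) (np.float64(256.9349329870731), np.float64(99.81855524640753))
wrist pivot 0.98 [ 0.6018 -0.036   0.136 ]
wrist weighing_bottle 0.92 [ 0.4703 -0.1277  0.01  ]
wrist wash_bottle 0.96 [0.5955 0.086  0.    ]
wrist reagent_jar 0.75 [ 0.565  -0.1529  0.    ]
wrist cork 0.15 [ 0.7316 -0.1054  0.    ]
wrist rubber_bulb 0.86 [ 0.4982 -0.2088  0.    ]
```

View pics/s2.png

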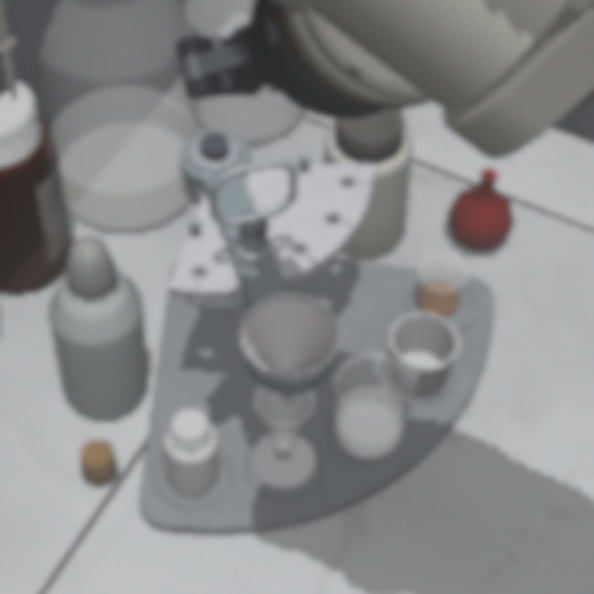

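View pics/w8.png

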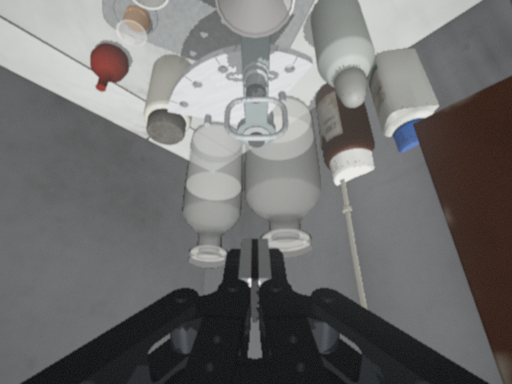

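The funnel (crop 290,340) stands over the measure (285,430), and everything is upright and in place. In the wrist view the ring spans rows ~99-140; predicted for a home pin at the -0.38 hole was 100-138. Handing in.

```bash
python3 -c "
from h import *
print(job.sign_off()); show()"
```

```text
the job is handed in; nothing more can be done
None
the job is handed in; nothing more can be done
```

The funnel now stands over the conical measure, with the arm in the -0.38 hole. I handed the job in at about 13.6 s of the 48 s; sign-off gives no verdict.

**What I did:** I put the shut fingertips through the pull ring at 50° down and lifted the pin about 12 mm. I then swung the arm one hole, lowered the pin until it dropped home, and drew the fingers back out. The highest force I read at the wrist was about 9 N.

**Last checks:**
- **Pin:** it looked home. The pin carried its load on the finger well below plate-riding height, and the force then went to about zero. The head sat back on the sleeve, and the ring was within about 2 pixels of where a seated pin should put it.
- **Funnel over measure:** the one camera reading after the move gave about 11 mm between stem and measure, close to the 12 mm limit. The networks' readings scatter by several mm, and the geometry puts the two about 5 mm apart. The top view found neither the stem nor the measure, so it could not settle this.
- **Other things:** all stood upright. Those the networks found again read mostly within 8 mm of their first positions. The rubber bulb read about 17 mm off in the scene camera but 2 mm in the top camera, and the weighing bottle's top reading differed by about 9 mm. I put both down to noise, since nothing went near them.

The first approach at 42° fell short because joint 2 was at its limit, so I steepened it to 50°.

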